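Unlock the medicine safe and keep the key turned

ROBOT

A 7-joint arm with a two-finger parallel gripper is mounted at the origin on a cart in front of the work surface, level with it; the furniture and walls round the work are solid. World frame = base frame: x ahead of the robot, y to its left, z up, the work surface at z = 0. Lengths are in m, angles in rad, forces in N, time in s.
With the tool pointing down it reaches from about 0.35 to 0.9 m from the base axis. Payload 7.2 kg.
Tool frame: the origin (TCP) lies at the very end of the fingers, on their centre line; the grasp point (between the pads) lies 19 mm behind it; z points along the fingers, y is the direction in which the jaws open and shut (so a half turn about z gives the same grasp; the last joint's range is limited). The gripper opens to 88 mm and grips with 3 to 60 N. Pads are 20 mm wide; open, the fingers measure 115 mm over their backs; the gripper's body (75 mm by 178 mm) begins 61 mm behind the grasp point.
Start: joints at [1.083, 0.411, -0.013, 1.596, 0.006, 1.134, -0.082], TCP at [0.255, -0.571, 0.223] pointing down, gripper open.
Joint ranges: [-2.95, 2.95], [-0.29, 1.99], [-1.47, 1.44], [0.14, 2.54], [-1.03, 4.17], [0.13, 1.85], [-2.86, 2.86]. Speed limits (rad/s): [2.39, 2.39, 3.01, 3.01, 3.14, 3.14, 3.14].

INTERFACE

Orientations are given as a unit quaternion [w, x, y, z].
In Python, from plant import bot gives the robot as it stands. Calls block until the motion is done:
- bot.goto(position, orientation): joint-space move of the TCP to a pose.
- bot.move_l(position, ori=None, velocity=0.15): straight line of the TCP; ori=None keeps the orientation; velocity is the mean speed in m/s.
- bot.move_joints(angles): joint-space move.
- bot.gripper_open() and bot.gripper_close(strength=None): open the fingers fully, or close them until they stop; strength is the grip in N (None keeps the last).
- bot.dwell(seconds).
- bot.inverse_kinematics(position, orientation): joint angles nearest the present ones, or None.
- bot.read_camera(name): name is "side" or "top" or "wrist"; returns a dict with "frame" (480x640x3 uint8, red, green, blue), "fx", "fy", "cx", "cy" (pixels), "pose" (4x4, takes a point from camera to world coordinates); the wrist camera has in their place "tool_from_camera" (4x4, takes a point from camera to tool coordinates, whose origin is the TCP and whose axes are the flange's). Camera axes: x right, y up, looking along -z (the intrinsics and any distortion apply to the point x, -y, -z); pixel columns grow to the right and rows downward; lengths in m; the calibration is good to about 2 mm. A picture is of the moment at which its call begins: read the wrist's pose just before it. There is no depth.
A pose or a line that the arm cannot do raises bot.PlanningError and nothing moves.
- bot.sign_off(): hands the job in, once; it reports no verdict.
Readings, each from a call of its own:
- bot.read_clock(): time.
- bot.read_qpos(): joint angles.
- bot.read_qvel(): joint speeds.
- bot.read_joint_efforts(): joint torques, N m.
- bot.read_eef_pos(): TCP position.
- bot.read_eef_rot(): TCP orientation.
- bot.read_wrist_force(): force on the tool from outside, world axes, zero at the start.
- bot.read_moment(): the same for the moment, N m.
- bot.read_width(): opening from 0.0 (shut) to 1.0 (fully open).
Only numpy, scipy, OpenCV 4.12 (cv2) and the standard library are available. Lean on these libraries where they do the work, as an engineer would, in place of code of your own. Each camera call takes 0.05 s, during which the arm holds its last target. There are 200 camera calls.

TASK

Take the long-bladed key with the square head out of the wooden key block and push it fully home into the lock in the top of the grey medicine safe, rocking it to and fro to get it past the sticky discs inside. Then turn it clockwise, seen from above, a quarter turn so that the drawer comes out, and finish while still holding the key turned, because the lock springs back. Leave the other key in the block, and do not knock over or shift the things standing around.

Things in the scene. Friction and masses are not known exactly. Their poses are not given: they have to be found in the camera images.
- long_key_bow (a point): centre of the head of the right key, the place to grip; the key stands upright in either slot of the key block. Black, nearly square head, 10 mm thick (x), 34 wide (y), 34 high. Axes: x across the thickness, y along the width of head and blade, z up. The blade's tip lies 67 mm below this point; key 84 mm long, 30 to 55 g. 25 mm and more are free on both sides along x
- long_key_tip (a point): centre of the tip of the same key's flat steel blade: 5 mm thick (x), 14 mm wide (y), 36 mm long up to a collar 20 mm wide; tip edges rounded 1.2 mm. The blade is the same either way round (half turn about z)
- short_key_tip (a point): tip of the other key in the block: round black head 36 mm across, blade only 24 mm long, whole key 72 mm long; too short for this lock, leave it
- key_block: fixed wooden block 56 x 130 x 34 mm (x, y, z), origin at the centre of its underside; two slots 22 mm deep, 32 mm either side of its middle along y; the keys stand in them on their tips, blade width along the block's y, tips 12 mm and the long key's head centre 79 mm above the worktop
- safe: fixed grey steel medicine safe, 150 x 170 x 84 mm (x, y, z), origin at the centre of its underside, a white drawer front on its -x side; the lock sits in the middle of its top. Only the lock's round brass-coloured face turns. Behind and above it hangs a wall cabinet, underside 0.46 m above the worktop, front at world x 0.58, y -0.15 to 0.47: keep the arm clear of it
- keyhole (a point): centre of the keyhole's mouth in the brass-coloured lock face, 86 mm above the worktop, in a steel ring 39 mm across and 2 mm higher. Site y runs along the slot, x across, z up. Slot 17 x 8 mm, sloped out to 21 x 12 mm at the mouth. The face turns freely with the key; at the start it is up to 0.2 rad off the safe's y. Fully home the key's collar lies on it, tip 36 mm below the mouth
- lock_cam (a joint): angle of the lock's cam: 0 at rest (locked), grows as the key is turned clockwise seen from above, stop at 1.45 rad. The key has about 0.15 rad of play in it, so the cam lags behind the key. A spring turns it back (about 0.07 N m at 0 to 0.16 N m at the stop, plus up to 0.09 N m of friction)
- drawer (a joint): how far the lock has pushed the drawer out towards -x of the safe: 0 shut, 0.032 m with the lock at its stop, in step with the cam
- shaker_1: bystander: glass shaker with grey cap, 44 mm across, 90 mm high, origin under its middle
- spice_jar_5: bystander: spice jar with white cap, 43 mm across, 100 mm high, origin under its middle
- salt_mill: bystander: dark wooden mill, 58 mm across, 170 mm high, origin under its middle
- mug_coffee: bystander: striped mug, 84 x 117 x 95 mm, origin under its middle
- honey_jar: bystander: jar with black lid, 63 mm across, 94 mm high, origin under its middle
- lock_face (a point): same point, but fixed to the safe, axes as the safe's. Slots inside, 16.4 x 7.2 mm, each taking the blade within about 0.15 to 0.25 rad: at 7.5 mm depth a sticky disc, slot 0.55 to 0.8 rad clockwise of the safe's y at the start; at 14 mm one 0.5 to 0.7 rad counter-clockwise; at 20.5 mm the cam, along y. Press with 3 to 8 N while turning the key to and fro up to 0.75 rad: it drops in step by step

How it is judged:
On the way, in this order (a step that is already met when the one before it is completed fails the run):
1. the long key is held clear of the key block (height (world z) of long_key_tip above 0.045 m and contact force between the fingers and long_key above 1 N), for 0.2 s.
2. the long key is fully home in the lock, before the lock is turned (z of long_key_tip in the frame of keyhole below -0.031 m and horizontal distance between long_key_tip and keyhole below 0.005 m and value of joint lock_cam below 0.7 rad), for 0.1 s.
3. the lock is turned a quarter and the drawer is out (value of joint lock_cam above 1.15 rad and value of joint drawer above 0.021 m), for 0.3 s.
At the end, for the whole second after the job is handed in: In the last second the fingers hold the long key in the lock: tip over 29 mm deep, under 5 mm off axis, tilt under 0.15 rad; lock turned over 1.15 of 1.45 rad, drawer over 21 mm out; short key within 15 mm of its place (all of step 3 and contact force between the fingers and long_key above 1 N and z of long_key_tip in the frame of keyhole below -0.029 m and horizontal distance between long_key_tip and keyhole below 0.005 m and angle between long_key_bow's own z axis and vertical below 0.15 rad and distance of short_key_tip from where it was at the start of the episode below 0.015 m); the arm keeps its last pose, push and grip.
It fails at once if the short key is pulled out of the block (height (world z) of short_key_tip above 0.034 m).
It fails at once if a bystander is knocked over or shifted by more than 30 mm (distance of any of shaker_1, spice_jar_5, salt_mill, mug_coffee, honey_jar from where it was at the start of the episode above 0.03 m or angle between any of shaker_1, spice_jar_5, salt_mill, mug_coffee, honey_jar's own z axis and vertical above 0.5 rad).
It also fails if it takes over 61 s, if anything falls off the work surface, if the arm or the gripper's body presses on something with over 40 N, if the wrist force passes 120 N, or if a joint passes its speed limit or range.

## Working session

There is one attempt and no reset: what is moved stays moved. The work goes in short steps, each a Python script; the robot and the scene stay as the last script left them, time stands still between calls to the robot, and variables do not carry over. Pictures are saved under pics/ and viewed, about 8 in all and at most 12, crops included, and the job is handed in when it is done.

```bash
ls; mkdir -p pics
cat > h.py <<'E'
import numpy as np, cv2
from plant import bot
def shot(n,f):
    c=bot.read_camera(n); cv2.imwrite(f,c['frame'][:,:,::-1]); return c
def ray(c,u,v,P=None):
    P=np.array(c['pose']) if P is None else P
    d=P[:3,:3]@np.array([(u-c['cx'])/c['fx'],-(v-c['cy'])/c['fy'],-1.])
    return P[:3,3],d
def onplane(c,u,v,z,P=None):
    o,d=ray(c,u,v,P); return o+d*(z-o[2])/d[2]
E
python3 - <<'E'
from h import *
import pickle
for n in('top','side'):
    c=shot(n,f'pics/{n}0.png'); pickle.dump(c,open(n+'.pkl','wb'))
    print(n,{k:v for k,v in c.items() if k!='frame'})
print(bot.read_clock(),bot.read_eef_pos(),bot.read_eef_rot(),bot.read_qpos())
E
```

```text
pics
top {'fx': 527.2840269454053, 'fy': 527.2840269454053, 'cx': 306.32514650832235, 'cy': 233.80583463072549, 'pose': array([[ 0.02759798,  0.98516531, -0.16937431,  0.27909654],
       [-0.99953822,  0.0293522 ,  0.00786146, -0.02840722],
       [ 0.01271634,  0.16907914,  0.98552044,  1.29946701],
       [ 0.        ,  0.        ,  0.        ,  1.        ]])}
side {'fx': 472.16433753180536, 'fy': 472.16433753180536, 'cx': 320.22010677617135, 'cy': 233.53186583159678, 'pose': array([[ 0.99535823,  0.01977411, -0.09418589,  0.37860766],
       [-0.09279166,  0.45678913, -0.88472222, -1.09943191],
       [ 0.0255285 ,  0.8893552 ,  0.45650369,  0.63138989],
       [ 0.        ,  0.        ,  0.        ,  1.        ]])}
0.1 [ 0.25451777 -0.57034905  0.22189916] [-6.87866484e-04  9.78050137e-01  2.08368479e-01 -1.83536981e-04] [ 1.08283063  0.4118346  -0.01272343  1.59692317  0.00557439  1.1342938
 -0.08217618]
```

View pics/top0.png

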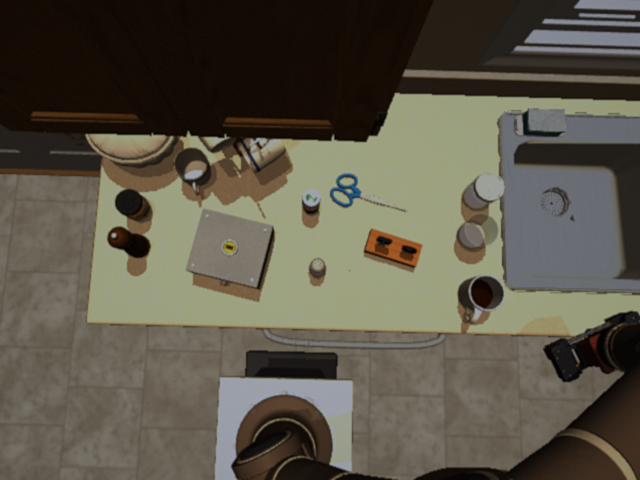

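View pics/side0.png

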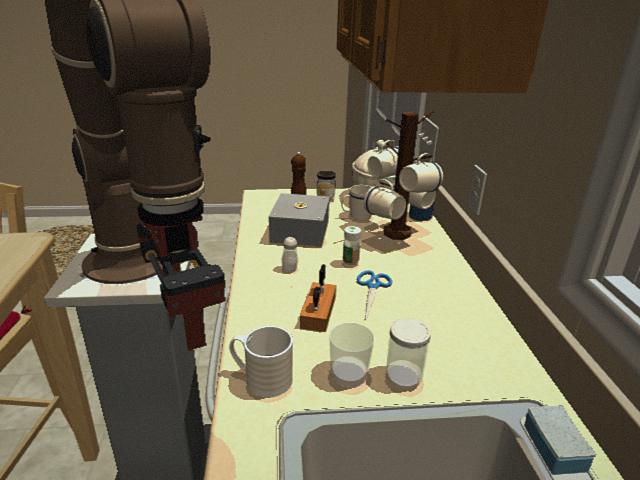

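The top view shows the safe at (231,247) with the lock near (229,247). The orange key block is at (393,248), with heads at (383,241) and (408,249). The side view shows the same layout. Next I'll zoom in on both views and measure.

Run:
```python
from h import *
import pickle
t=pickle.load(open('top.pkl','rb'));s=pickle.load(open('side.pkl','rb'))
a=cv2.resize(t['frame'][220:280,355:435],(400,300),interpolation=cv2.INTER_CUBIC)
b=cv2.resize(s['frame'][255:345,280:400],(400,300),interpolation=cv2.INTER_CUBIC)
c=cv2.resize(t['frame'][200:297,180:280],(400,300*4//3*97//100),interpolation=cv2.INTER_CUBIC)
d=cv2.resize(s['frame'][180:255,260:360],(400,300),interpolation=cv2.INTER_CUBIC)
o=np.zeros((600,800,3),np.uint8);o[:300,:400]=a;o[:300,400:]=b;o[300:600,:400]=c[:300];o[300:,400:]=d
cv2.imwrite('pics/crop.png',o[:,:,::-1])
def big(m):
    n,_=max(((c,cv2.contourArea(c)) for c in cv2.findContours(m,0,2)[0]),key=lambda q:q[1]); return n
hsv=cv2.cvtColor(t['frame'],cv2.COLOR_RGB2HSV)
m=cv2.inRange(hsv,(3,150,90),(18,255,255)); m[:, :340]=0;m[:,440:]=0;m[:200]=0;m[300:]=0
m=cv2.morphologyEx(m,cv2.MORPH_CLOSE,np.ones((9,9)))
r=cv2.minAreaRect(big(m));print('block',r,onplane(t,*r[0],.034)); 
P=[onplane(t,*p,.034)[:2] for p in cv2.boxPoints(r)];print(np.round(P,3))
m=cv2.inRange(hsv,(20,120,100),(35,255,255)); m[:,:218]=0;m[:,242:]=0;m[:235]=0;m[260:]=0
k=big(m);r=cv2.minAreaRect(k);print('lock',r,onplane(t,*r[0],.088))
for u,v in((383,241),(408,249)):print(onplane(t,u,v,.095))
for n,(u,v) in dict(shaker=(317,267),jar=(311,200),mill=(120,237)).items(): print(n,onplane(t,u,v,.09))
```

```text
block ((393.1398010253906, 247.3072967529297), (53.65156936645508, 22.1833438873291), 17.52556800842285) [ 0.46959424 -0.25027986  0.034     ]
[[ 0.461 -0.18 ]
 [ 0.514 -0.196]
 [ 0.478 -0.321]
 [ 0.426 -0.304]]
lock ((229.0, 247.0), (10.0, 10.0), 90.0) [0.4509611  0.14016959 0.088     ]
[ 0.474486   -0.21605596  0.095     ]
[ 0.45747022 -0.27400369  0.095     ]
shaker [ 0.41015114 -0.06477343  0.09      ]
jar [ 0.56798467 -0.04682585  0.09      ]
mill [0.4666167  0.39283384 0.09      ]
```

View pics/crop.png

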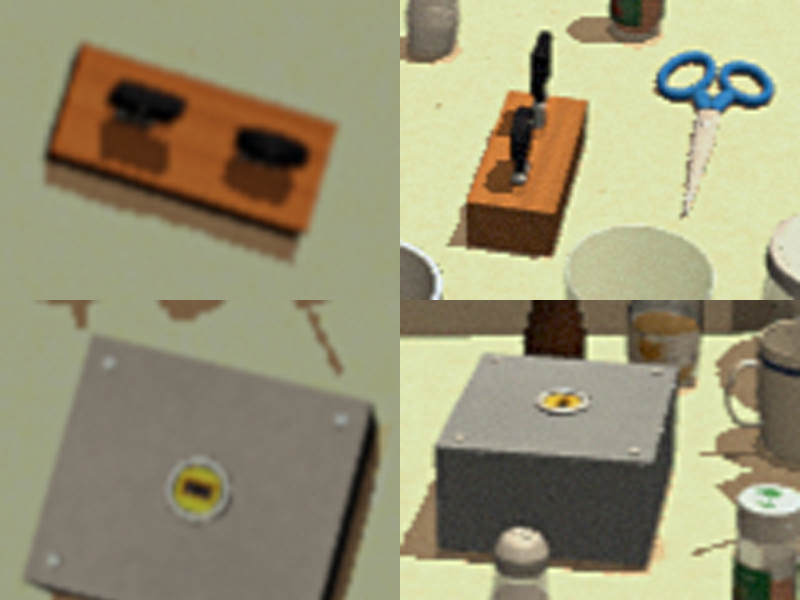

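```bash
cat >> h.py <<'E'
def q(a): return [0,np.cos(a/2),np.sin(a/2),0]   # tool down, tool x at world angle a
def yaw():
    r=bot.read_eef_rot(); return 2*np.arctan2(r[2],r[1])
def wpose(c):
    from scipy.spatial.transform import Rotation as R
    p=bot.read_eef_pos();r=bot.read_eef_rot();T=np.eye(4);T[:3,3]=p;T[:3,:3]=R.from_quat([r[1],r[2],r[3],r[0]]).as_matrix()
    return T@np.array(c['tool_from_camera'])
E
python3 - <<'E'
from h import *
for a0 in(1.32,-1.82):
  for d in(.9,0,-.9,-1.8):
    r=bot.inverse_kinematics([.451,.140,.1],q(a0+d)); print(a0,d,None if r is None else np.round(r,2))
  print('key',bot.inverse_kinematics([.475,-.217,.06],q(a0)))
c=bot.read_camera('wrist');print(c['tool_from_camera'],c['fx'],c['cx'],c['cy'])
E
```

```text
1.32 0.9 [ 0.4   0.52 -1.02  2.04  0.57  0.9  -0.28]
1.32 0 [ 0.35  0.48 -0.95  2.04  0.51  0.87 -1.14]
1.32 -0.9 [ 0.24  0.43 -0.79  2.05  0.41  0.83 -1.94]
1.32 -1.8 [ 0.07  0.37 -0.57  2.06  0.28  0.79 -2.72]
key [ 0.62334784  0.4726791  -0.36496446  1.98024668  0.24589842  0.73088094
 -0.14009801]
-1.82 0.9 [-1.2   0.49  1.05  2.13 -0.59  0.84 -2.29]
-1.82 0 [ 0.52  0.64 -1.23  2.03  0.73  1.01  1.81]
-1.82 -0.9 [ 0.41  0.52 -1.03  2.04  0.57  0.9   1.05]
-1.82 -1.8 [ 0.43  0.54 -1.06  2.04  0.6   0.92  0.13]
key [-0.49393031  0.84228014  1.24875911  2.04869041 -0.97240835  1.02874592
 -2.13073146]
[[ 8.36221301e-04  9.59917721e-01  2.80280698e-01  7.60336872e-02]
 [ 9.99999630e-01 -7.46219046e-04 -4.27828625e-04  1.59880150e-03]
 [-2.01529484e-04  2.80280952e-01 -9.59917990e-01 -1.61759566e-01]
 [ 0.00000000e+00  0.00000000e+00  0.00000000e+00  1.00000000e+00]] 333.43869302283537 318.5358729207785 233.27109074533257
```

Run:
```python
from h import *
bot.goto([.475,-.217,.19],q(1.29)); bot.dwell(.2)
P=None
c=bot.read_camera('wrist');P=wpose(c)
import pickle;pickle.dump((c,P),open('w1.pkl','wb'))
cv2.imwrite('pics/w1.png',c['frame'][:,:,::-1])
print(bot.read_clock(),bot.read_eef_pos(),yaw(),bot.read_qpos())
```

```text
1.9417 [ 0.47476305 -0.21784182  0.18995154] 1.2883387263488615 [ 0.64476624  0.29740579 -0.37403584  1.86374025  0.12742076  1.00370436
 -0.06543033]
```

View pics/w1.png

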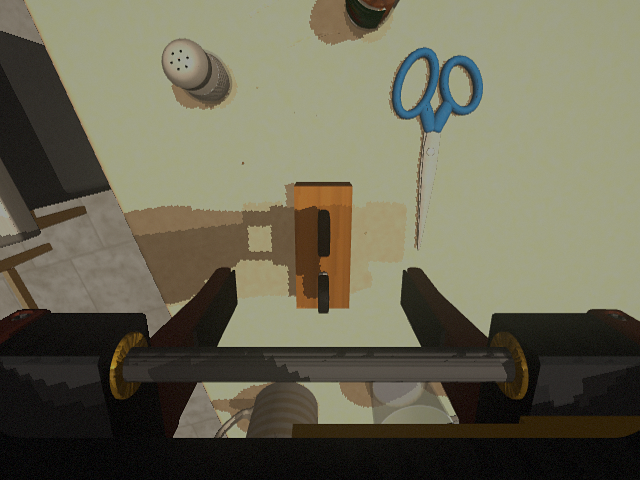

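The wrist view shows the long key's square head at columns 319–330, rows 209–256. The short key is below it at about (323,293). The block is aligned with the image columns, so the yaw is right.

Run:
```python
from h import *
import pickle
c,P=pickle.load(open('w1.pkl','rb'))
g=cv2.cvtColor(c['frame'],cv2.COLOR_RGB2GRAY)
m=(g<38).astype(np.uint8);m[:200]=0;m[264:]=0;m[:,:312]=0;m[:,:][:,340:]=0
m=cv2.morphologyEx(m,cv2.MORPH_OPEN,np.ones((3,3)))
k=max(cv2.findContours(m,0,2)[0],key=cv2.contourArea);print(cv2.boundingRect(k),cv2.minAreaRect(k))
ky=np.array([np.sin(.281),np.cos(.281)])
x,y,w,h=cv2.boundingRect(k)
print(onplane(c,x+w/2,y+h,.096,P)[:2]+.017*ky, onplane(c,x+w/2,y,.062,P)[:2]-.017*ky, P[:3,3])
# block
hsv=cv2.cvtColor(c['frame'],cv2.COLOR_RGB2HSV);b=cv2.inRange(hsv,(3,120,40),(18,255,255));b[:175]=0;b[315:]=0;b[:,:290]=0;b[:,356:]=0
e=[(v,np.where(b[v])[0].min(),np.where(b[v])[0].max()+1) for v in range(190,306,10)]
L=np.array([onplane(c,l,v,.034,P)[:2] for v,l,r in e]);R=np.array([onplane(c,r,v,.034,P)[:2] for v,l,r in e])
for A in(L,R):
  f=np.polyfit(A[:,1],A[:,0],1);print('yaw',-np.arctan(f[0]),'x at y=-.219',np.polyval(f,-.219))
```

```text
(318, 210, 12, 46) ((323.5, 232.5), (45.0, 11.0), 90.0)
[ 0.47894244 -0.22103179] [ 0.47848278 -0.22415591] [ 0.49600356 -0.14572454  0.35169982]
yaw -0.2818207593100821 x at y=-.219 0.4504454627024239
yaw -0.27947147264309746 x at y=-.219 0.5086545390741216
```

Run:
```python
from h import *
bot.move_l([.4788,-.222,.12],q(1.29)); bot.move_l([.4788,-.222,.061],velocity=.08)
bot.gripper_close(55); bot.dwell(.2)
print(bot.read_width(),bot.read_width()*.088,bot.read_wrist_force(),bot.read_eef_pos(),yaw())
bot.move_l([.4788,-.222,.20],velocity=.12)
print(bot.read_width(),bot.read_wrist_force(),bot.read_clock())
# hover near the lock with the elbow biased, for last-joint room
g=[-.77,.35,.5,2.0,-.3,.85,-.35]
bot.move_joints(g); print(bot.read_eef_pos(),bot.read_eef_rot())
bot.goto([.451,.125,.20],q(1.32)); bot.dwell(.3)
c=bot.read_camera('wrist');P=wpose(c)
import pickle;pickle.dump((c,P),open('w2.pkl','wb'))
cv2.imwrite('pics/w2.png',c['frame'][:,:,::-1])
print(bot.read_clock(),bot.read_eef_pos(),yaw(),bot.read_qpos())
```

```text
0.10898504488627629 0.009590683949992313 [-0.24242476 -0.13601479 -0.70428529] [ 0.47869691 -0.22193893  0.06094562] 1.2899896190536297
0.10740786422256866 [-0.67935972  0.85197808 -0.47569584] 6.125
[0.49305224 0.15988027 0.13245396] [-0.02405033  0.7908561   0.6112534   0.018371  ]
8.5417 [0.45087323 0.12494548 0.19916474] 1.319910738263958 [-0.88189236  0.17460986  0.58058592  2.02078774 -0.11420196  0.97895251
 -0.49514575]
```

View pics/w2.png

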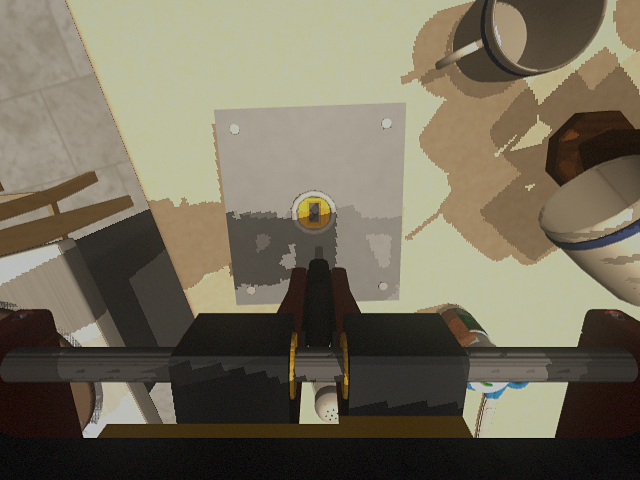

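The lock face and slot are clearly in view at (314,212), and the blade hangs at about (319,250). I'll measure the ring, the slot angle and the safe yaw.

Run:
```python
from h import *
import pickle
c,P=pickle.load(open('w2.pkl','rb'));f=c['frame']
hsv=cv2.cvtColor(f,cv2.COLOR_RGB2HSV)
w=lambda u,v,z:onplane(c,u,v,z,P)[:2]
y=cv2.inRange(hsv,(18,120,60),(35,255,255));y[:180]=0;y[245:]=0;y[:,:280]=0;y[:,345:]=0
k=cv2.convexHull(np.vstack(cv2.findContours(y,0,1)[0]));e=cv2.fitEllipse(k);print('face',e,w(*e[0],.086))
fill=np.zeros_like(y);cv2.fillConvexPoly(fill,k,255);fill=cv2.erode(fill,np.ones((5,5)))
s=((y==0)&(fill>0)).astype(np.uint8)
k2=max(cv2.findContours(s,0,1)[0],key=cv2.contourArea);r=cv2.minAreaRect(k2);print('slot',r)
B=np.array([w(*p,.086) for p in cv2.boxPoints(r)])
L=[B[1]-B[0],B[2]-B[1]];l=max(L,key=np.linalg.norm);print([np.linalg.norm(a) for a in L],'slot yaw',-np.arctan(l[0]/l[1]),B.mean(0))
S=np.array([w(*p,.084) for p in((235,129),(387,123),(383,286),(251,290))]);print(S,S.mean(0))
for i,j in((0,3),(1,2)): d=S[i]-S[j];print('safe yaw',-np.arctan(d[0]/d[1]),np.linalg.norm(d))
for i,j in((1,0),(2,3)): d=S[i]-S[j];print('safe yaw',np.arctan2(d[1],d[0]),np.linalg.norm(d))
print('tip?',w(319,250,.151))
cr=f[170:300,250:390];cv2.imwrite('pics/w2c.png',cv2.resize(cr,None,fx=5,fy=4.6,interpolation=cv2.INTER_CUBIC)[:,:,::-1])
```

```text
face ((313.50469970703125, 212.275390625), (31.880870819091797, 32.77995681762695), 91.02435302734375) [0.45029768 0.1385903 ]
slot ((310.6891174316406, 214.78079223632812), (23.606189727783203, 20.39446449279785), 74.47589111328125)
[np.float64(0.017131898320064263), np.float64(0.02034430021510628)] slot yaw 0.016615069527561473 [0.44742675 0.13698038]
[[0.40686083 0.21891733]
 [0.5244336  0.19355005]
 [0.49403089 0.05630565]
 [0.37675917 0.08211755]] [0.45052112 0.13772265]
safe yaw -0.21659006966955016 0.14007244904846186
safe yaw -0.21800199587950053 0.14057152054734526
safe yaw -0.21250066612561755 0.12027824397850931
safe yaw -0.21664891834001868 0.12007876191970035
tip? [0.4520264 0.1268365]
```

View pics/w2c.png

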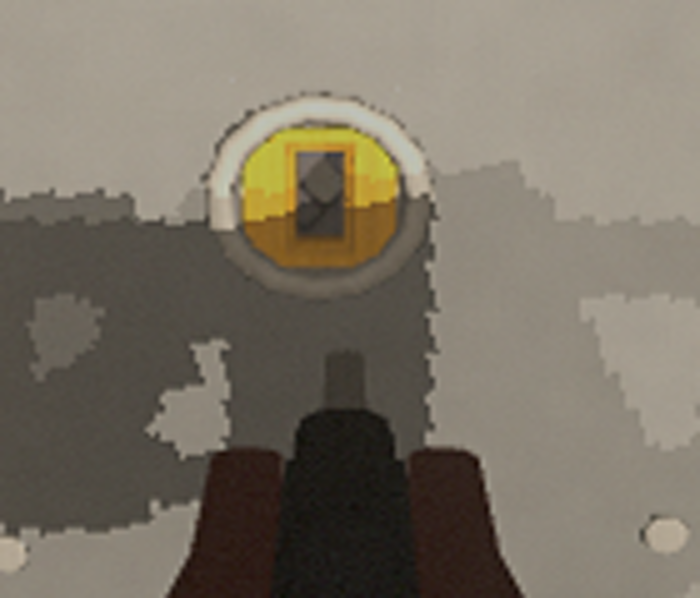

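Run:
```python
from h import *
X,Y,A=.4500,.138,1.325
bot.move_l([X,Y,.150],q(A),velocity=.1); bot.dwell(.3)
f0=np.array(bot.read_wrist_force());print('f0',f0,bot.read_eef_pos(),bot.read_clock())
for z in np.arange(.141,.119,-.003):
    t=bot.read_clock();bot.move_l([X,Y,z],velocity=.03)
    f=np.array(bot.read_wrist_force())-f0;p=bot.read_eef_pos()
    print(round(z,4),np.round(p*1000,1),np.round(f,1),round(bot.read_clock()-t,2))
    if f[2]>4: break
print(bot.read_clock())
```

```text
f0 [-0.09098539 -0.18978254 -0.8154944 ] [0.45028764 0.13804137 0.1504477 ] 9.5083
0.141 [449.9 137.8 140.7] [0.9 0.  0.5] 0.45
0.138 [449.9 137.9 137.8] [0.5 0.  1.7] 0.25
0.135 [449.9 138.  134.8] [-0.3 -0.   0.7] 0.25
0.132 [450.  138.1 131.9] [-0.4  0.4  0.2] 0.25
0.129 [450.  138.3 128.9] [1.1 0.7 0.1] 0.25
0.126 [450.5 138.2 126.7] [-2.6  1.2 10.6] 0.25
11.2083
```

```bash
cat >> h.py <<'E'
X,Y,AS,F0=.4500,.138,1.355,-.8
def rock(angles,zc,zstop,F=5,step=.0006,v=.05,zmin=.0985,xy=(X,Y)):
    """turn through angles (rel. safe, ccw +) holding about F N down; stop when TCP z < zstop"""
    for r in angles:
        t=bot.read_clock()
        bot.move_l([*xy,zc],q(AS+r),velocity=v)
        f=np.array(bot.read_wrist_force());z=bot.read_eef_pos()
        print(f'{r:+.2f} zc {zc*1e3:.1f} p {np.round(z*1e3,1)} yaw {yaw()-AS:+.2f} f {np.round(f,1)} mz {bot.read_moment()[2]:+.2f} dt {bot.read_clock()-t:.2f}')
        if z[2]<zstop: break
        zc=max(zmin,min(zc,z[2]+.0005)+np.clip((f[2]-F0-F)*5e-5,-step,step))
    return zc,r
E
python3 - <<'E'
from h import *
zc,r=rock(np.arange(-.1,-.86,-.08),.1265,.1235)
print(zc,r,bot.read_clock())
E
```

```text
-0.10 zc 126.5 p [450.5 138.2 126.9] yaw -0.10 f [-1.2  1.2  5.5] mz -0.02 dt 0.25
-0.18 zc 126.6 p [450.5 138.3 126.8] yaw -0.18 f [0.  1.8 5.7] mz -0.01 dt 0.25
-0.26 zc 126.6 p [450.2 138.3 126.8] yaw -0.26 f [-0.3  1.4  3.8] mz +0.05 dt 0.25
-0.34 zc 126.6 p [450.1 138.3 126.7] yaw -0.34 f [0.4 1.4 5.4] mz +0.01 dt 0.25
-0.42 zc 126.7 p [449.9 138.3 126.7] yaw -0.41 f [-0.7  2.   4.4] mz +0.02 dt 0.25
-0.50 zc 126.7 p [449.8 138.3 126.6] yaw -0.50 f [-0.6  3.3  3.8] mz -0.06 dt 0.25
-0.58 zc 126.7 p [449.8 138.2 126.5] yaw -0.58 f [-1.1  3.7  1.6] mz -0.08 dt 0.25
-0.66 zc 126.5 p [449.7 138.1 126.4] yaw -0.66 f [-0.3  4.1 -0.5] mz -0.06 dt 0.25
-0.74 zc 126.3 p [449.7 138.  126.1] yaw -0.74 f [-0.5  3.5 -0.3] mz -0.01 dt 0.25
-0.82 zc 126.1 p [449.7 138.  126. ] yaw -0.82 f [-2.2  3.5  1.5] mz +0.01 dt 0.25
0.12593777000958745 -0.8199999999999998 13.7083
```

Run:
```python
from h import *
zc,r=rock([-.82,-.8,-.76,-.72,-.68,-.64,-.6],.1252,.1205,F=6,step=.0015)
print(zc,r,bot.read_clock())
```

```text
-0.82 zc 125.2 p [449.8 138.1 125. ] yaw -0.82 f [-1.9  4.8  0. ] mz +0.01 dt 0.25
-0.80 zc 124.9 p [449.9 138.  124.9] yaw -0.80 f [-1.8  3.4 -1.6] mz -0.04 dt 0.25
-0.76 zc 124.6 p [449.9 138.  124.6] yaw -0.76 f [-1.7  5.4  1. ] mz -0.02 dt 0.25
-0.72 zc 124.4 p [449.8 138.1 124.4] yaw -0.72 f [-3.1  4.4 -0.2] mz -0.04 dt 0.25
-0.68 zc 124.1 p [449.8 138.2 124.1] yaw -0.68 f [-2.6  5.7  0.3] mz -0.04 dt 0.25
-0.64 zc 123.9 p [449.7 138.3 123.8] yaw -0.64 f [-2.9  5.6 -0.6] mz -0.02 dt 0.25
-0.60 zc 123.6 p [449.7 138.4 123.5] yaw -0.60 f [-2.9  6.4 -0.1] mz -0.03 dt 0.25
0.12331366305894345 -0.6 15.4583
```

Run:
```python
from h import *
z=.1220
while 1:
    bot.move_l([.4495,.139,z],q(AS-.6),velocity=.05); f=bot.read_wrist_force()
    print(round(z,4),np.round(bot.read_eef_pos()*1e3,1),np.round(f,1))
    if f[2]-F0>4 or z<.117: break
    z-=.0012
zc=z+max(0,(f[2]-F0-5))*6e-5
zc,r=rock(np.arange(-.48,.76,.12),zc,z-.0012,F=5,xy=(.4495,.139))
print(zc,r,bot.read_clock())
```

```text
0.122 [449.6 138.8 121.9] [ 0.   3.1 -1.2]
0.1208 [449.6 138.8 120.8] [-1.1  3.5  0.8]
0.1196 [449.8 138.9 120.3] [-3.9  3.  11.5]
-0.48 zc 120.0 p [449.7 139.1 120.5] yaw -0.48 f [-3.5  4.3  6.9] mz -0.06 dt 0.27
-0.36 zc 120.2 p [449.7 139.  120.5] yaw -0.36 f [-3.4  3.3  6.1] mz -0.04 dt 0.27
-0.24 zc 120.3 p [449.8 139.  120.5] yaw -0.25 f [-1.5  3.2  5.6] mz -0.00 dt 0.27
-0.12 zc 120.3 p [449.8 138.9 120.5] yaw -0.13 f [-1.9  2.7  5.2] mz +0.01 dt 0.27
+0.00 zc 120.4 p [449.8 138.9 120.4] yaw -0.01 f [-0.3  2.9  2.9] mz +0.03 dt 0.27
+0.12 zc 120.3 p [449.9 138.8 120.4] yaw +0.11 f [0.2 1.9 3.4] mz +0.04 dt 0.27
+0.24 zc 120.3 p [450.  138.8 120.3] yaw +0.23 f [0.8 1.7 3.5] mz +0.01 dt 0.27
+0.36 zc 120.2 p [450.  138.8 120.3] yaw +0.35 f [3.5 2.6 2.7] mz -0.01 dt 0.27
+0.48 zc 120.2 p [450.1 138.9 120.3] yaw +0.47 f [ 4.2 -0.3  1.2] mz -0.03 dt 0.27
+0.60 zc 120.0 p [450.1 138.9 120.2] yaw +0.59 f [ 4.6 -0.4  1.8] mz +0.02 dt 0.27
+0.72 zc 119.9 p [450.2 139.  120.1] yaw +0.71 f [4.9 1.2 0.7] mz -0.04 dt 0.27
0.11972992579606642 0.72 19.1417
```

Contact with disc 2 came at TCP 120.5 mm. It is dropping near +0.6, so I'll push down there, then bring the key to 0 for the cam.

```bash
cat >> h.py <<'E'
def down(z,r,zend,F=6,dz=.0012,xy=(.4497,.139)):
    while 1:
        bot.move_l([*xy,z],q(AS+r),velocity=.05); f=bot.read_wrist_force()
        print(f'{z:.4f}',np.round(bot.read_eef_pos()*1e3,1),np.round(f,1))
        if f[2]-F0>F or z<=zend: return z
        z=max(z-dz,zend)
E
python3 - <<'E'
from h import *
z=down(.1190,.62,.1115)
if z<.1185:
    zc,r=rock(np.arange(.5,-.21,-.1),z+.0004,z-.0015,F=5,xy=(.4497,.139))
    print(zc,r)
print(bot.read_clock())
E
```

```text
0.1190 [449.7 139.1 118.9] [ 4.   0.9 -0.5]
0.1178 [449.7 139.1 117.7] [ 4.3  1.2 -1.2]
0.1166 [449.7 139.1 116.5] [ 4.7  1.4 -1.3]
0.1154 [449.8 139.1 115.3] [ 4.7  1.9 -2.1]
0.1142 [449.8 139.  114.2] [ 4.6  1.1 -0.6]
0.1130 [449.9 139.1 113.5] [2.1 0.5 8.8]
+0.50 zc 113.4 p [450.1 139.1 113.7] yaw +0.50 f [4.6 1.3 4.4] mz +0.07 dt 0.27
+0.40 zc 113.4 p [450.  139.1 113.5] yaw +0.40 f [5.4 1.  2.9] mz +0.05 dt 0.25
+0.30 zc 113.3 p [450.1 139.1 113.4] yaw +0.30 f [5.5 0.7 1.7] mz +0.06 dt 0.25
+0.20 zc 113.2 p [450.1 139.1 113.3] yaw +0.20 f [4.4 0.6 1.3] mz +0.03 dt 0.25
+0.10 zc 113.1 p [450.1 139.1 113.2] yaw +0.10 f [4.8 1.6 1.9] mz +0.12 dt 0.25
+0.00 zc 113.0 p [450.  139.1 113. ] yaw +0.00 f [5.3 1.4 2.2] mz +0.10 dt 0.25
-0.10 zc 112.9 p [449.8 139.  112.8] yaw -0.10 f [4.5 0.6 1.9] mz +0.07 dt 0.25
-0.20 zc 112.7 p [449.8 138.9 112.7] yaw -0.19 f [4.9 1.1 1.9] mz +0.04 dt 0.25
0.11262902026215613 -0.19999999999999984
22.6583
```

Run:
```python
from h import *
z=down(.1122,-.05,.0985,F=8,dz=.0015,xy=(.4502,.1391))
print(z,bot.read_width(),bot.read_clock())
```

```text
0.1122 [449.3 138.9 111.8] [ 2.6  1.4 -0.4]
0.1107 [449.3 138.9 110.3] [ 0.4  0.  -0.3]
0.1092 [449.6 138.9 108.9] [-0.4  0.5 -0.8]
0.1077 [450.  138.9 107.5] [ 0.7  0.7 -0.1]
0.1062 [450.1 139.  106.1] [ 1.3  0.8 -0.3]
0.1047 [450.1 139.  104.6] [ 0.2 -0.2 -0.7]
0.1032 [450.1 139.1 103.1] [ 0.3 -0.4  0.6]
0.1017 [450.1 139.1 101.6] [-0.7 -0.1  0. ]
0.1002 [450.1 139.1 100.1] [ 0.5 -0.9 -0.5]
0.0987 [450.2 139.1  98.7] [-0.6 -0.3  0.6]
0.0985 [450.3 139.1  98.6] [-0.7  0.1  0.3]
0.0985 0.11155866628388045 25.4583
```

Run:
```python
from h import *
z=down(.0978,-.05,.0940,F=8,dz=.0007,xy=(.4502,.1391))
p=bot.read_eef_pos(); bot.dwell(.2)
zc=p[2]-.0003
bot.move_l([.4502,.1391,zc],velocity=.05)
print('home',bot.read_eef_pos(),bot.read_wrist_force(),bot.read_clock())
for r in np.arange(-.2,-1.66,-.16):
    bot.move_l([.4502,.1391,zc],q(AS+r),velocity=.05)
    print(f'{r:.2f} yaw {yaw()-AS:.3f}',np.round(bot.read_eef_pos()*1e3,1),np.round(bot.read_wrist_force(),1),'mz',round(float(bot.read_moment()[2]),3))
    if abs(bot.read_moment()[2])>.6: break
print(bot.read_clock(),bot.read_qpos(),bot.read_width())
```

```text
0.0978 [450.4 139.4  97.9] [0.3 0.2 2.9]
0.0971 [450.5 139.5  97.5] [-1.4  1.2  7.5]
home [0.45046334 0.1394223  0.09761301] [-2.09959322  1.55237148  6.36474173] 26.4083
-0.20 yaw -0.200 [450.2 139.6  97.6] [-1.4 -0.   7. ] mz 0.057
-0.36 yaw -0.360 [450.1 139.5  97.6] [-1.4  1.4  7.4] mz 0.113
-0.52 yaw -0.520 [450.  139.6  97.6] [-1.9  1.3  7.9] mz 0.099
-0.68 yaw -0.680 [450.  139.7  97.6] [-2.4  1.8  9.1] mz 0.134
-0.84 yaw -0.840 [450.  139.7  97.6] [-1.5  1.5  9.2] mz 0.167
-1.00 yaw -1.000 [449.9 139.7  97.6] [-2.3  1.8  9.1] mz 0.157
-1.16 yaw -1.160 [449.9 139.9  97.6] [-2.7  2.4  9.3] mz 0.176
-1.32 yaw -1.320 [449.9 139.9  97.6] [-2.7  1.6  9.9] mz 0.183
-1.48 yaw -1.480 [449.9 140.   97.6] [-2.9  3.   9.5] mz 0.193
-1.64 yaw -1.639 [449.9 140.   97.6] [-2.6  2.5  9.7] mz 0.239
29.4833 [-1.13947168  0.44903303  0.94475196  2.13281399 -0.51296468  0.80306686
 -1.72710316] 0.1111813886003445
```

Run:
```python
from h import *
for r in(-1.68,-1.72):
    bot.move_l([.4502,.1393,.0973],q(AS+r),velocity=.05)
    print(f'{r:.2f} yaw {yaw()-AS:.3f}',np.round(bot.read_eef_pos()*1e3,1),np.round(bot.read_wrist_force(),1),'mz',round(float(bot.read_moment()[2]),3))
    if bot.read_moment()[2]>.35: break
t=bot.read_camera('top');w=bot.read_camera('wrist')
a=cv2.resize(t['frame'][190:310,160:300],(400,343),interpolation=cv2.INTER_CUBIC);b=cv2.resize(w['frame'],(400,300))
o=np.zeros((343,800,3),np.uint8);o[:,:400]=a;o[:300,400:]=b
cv2.imwrite('pics/end.png',o[:,:,::-1]);print(bot.read_clock(),bot.read_width())
```

```text
-1.68 yaw -1.679 [449.9 140.1  97.6] [-2.3  2.4  9. ] mz 0.238
-1.72 yaw -1.719 [449.9 140.1  97.6] [-2.7  2.6  7.7] mz 0.258
30.0833 0.10981716940739096
```

View pics/end.png

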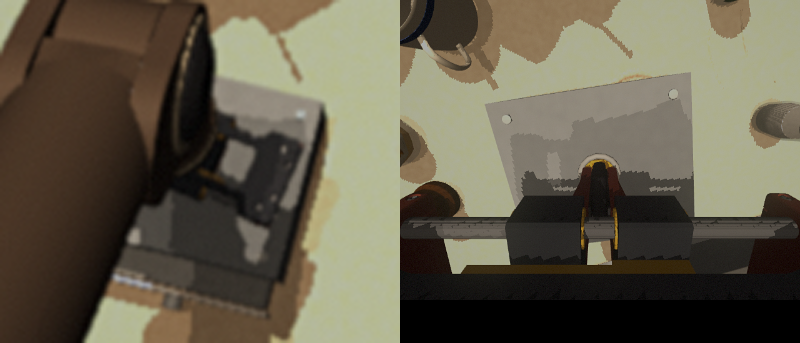

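The drawer strip is visible below the safe's front edge (rows 275–310 of the left panel), roughly 28 mm out. I'll turn a little further towards the stop for margin, then hand in.

Run:
```python
from h import *
for r in(-1.76,-1.80,-1.84,-1.88):
    bot.move_l([.4502,.1393,.0973],q(AS+r),velocity=.05)
    m=bot.read_moment()[2]; print(f'{r:.2f} yaw {yaw()-AS:.3f}',np.round(bot.read_eef_pos()*1e3,1),np.round(bot.read_wrist_force(),1),'mz',round(float(m),3))
    if m>.34: break
bot.dwell(.5)
t=bot.read_camera('top');g=t['frame'][190:310,160:300]
cv2.imwrite('pics/end2.png',cv2.resize(g,(700,600),interpolation=cv2.INTER_CUBIC)[:,:,::-1])
print(bot.read_clock(),bot.read_width(),bot.read_moment(),bot.read_qpos())
```

```text
-1.76 yaw -1.759 [449.9 140.1  97.6] [-2.5  2.7  8.8] mz 0.361
30.8833 0.11065558941649872 [0.65435561 0.66036935 0.32663007] [-1.16033171  0.46321366  0.97740873  2.1336377  -0.53767731  0.81207407
 -1.82036109]
```

View pics/end2.png

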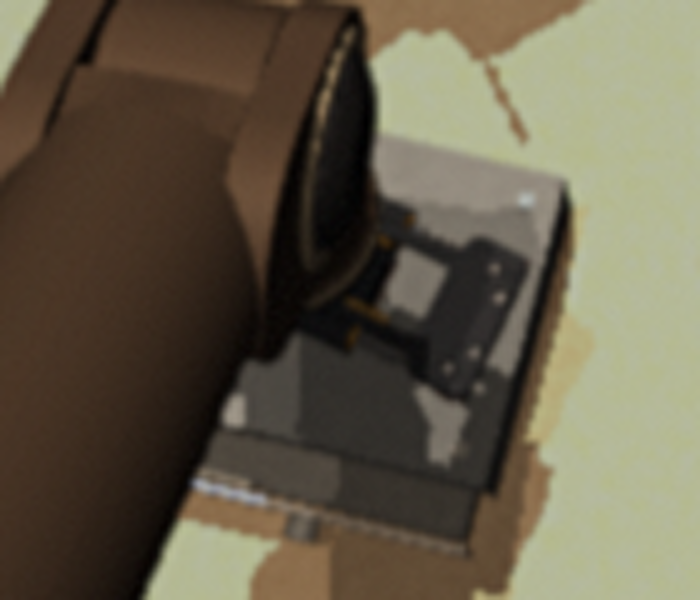

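The moment jumped to 0.36 N m, so the cam is at its stop. The drawer strip is about 13 px, or roughly 30 mm. Handing in.

```bash
python3 -c "
from h import *
print(bot.sign_off())"
```

```text
the job is handed in; nothing more can be done
None
```

The long square-headed key is fully home in the safe's lock and turned clockwise to the stop, and I handed in at about 31 s with the gripper still holding it. `sign_off` gives no verdict, so success rests on my own readings below.

- **Insertion:** I gripped the key with 55 N and rocked it about 0.8 rad clockwise, then 0.7 rad counter-clockwise, with roughly 5 N down. It passed both discs and the cam until the collar touched at TCP height 97.6 mm; about 98.4 mm was expected from where the first disc was met.
- **Turn:** The tool ended 1.76 rad clockwise of the safe's y axis. The moment rose from 0.26 to 0.36 N m on the last step, which fits the cam being at its stop.
- **Drawer:** In the top picture it stands about 30 mm out; 21 mm was needed.
- **Grip:** The opening stayed at about 9.7 mm on the 10 mm head, and the push down is about 9 N.

I did not measure the key's tilt, or how far its tip is off axis, once it was in the lock. I did not measure the other key or the bystanders again at the end, but I saw no unexpected contact forces.

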